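# Sanitise the wash basket and hang it up to dry

## Robot

A 7-joint arm with a two-finger parallel gripper is mounted at the origin on the work surface. World frame = base frame: x ahead of the robot, y to its left, z up, the work surface at z = 0. Lengths are in m, angles in rad, forces in N, time in s.
With the tool pointing down it reaches from about 0.4 to 0.875 m from the base axis. Payload 19.3 kg.
Tool frame: the origin (TCP) lies at the very end of the fingers, on their centre line; the grasp point (between the pads) lies 19 mm behind it; z points along the fingers, y is the line along which they close (so a half turn about z gives the same grasp; the last joint's range is limited). The gripper opens to 85 mm and grips with 20 to 120 N. Pads are 22 mm wide; open, the fingers measure 114 mm over their backs; the gripper's body (76 mm by 85 mm) begins 54 mm behind the grasp point. The pads swing forward as they close: fully open they stand 13 mm farther back than shut.
Start: joints at [-1.215, 0.521, -0.036, 1.599, 0.021, 1.021, -0.113], TCP at [0.258, 0.569, 0.231] pointing down, gripper open.
Joint ranges: [-2.91, 2.91], [-0.3, 2.13], [-1.5, 1.42], [0.17, 2.43], [-1.26, 4.41], [0.16, 1.93], [-2.52, 2.52]. Speed limits (rad/s): [1.89, 1.89, 2.39, 2.39, 3.01, 3.01, 3.01].

## Interface

Orientations are given as [roll, pitch, yaw] about the fixed x, y, z axes, in that order (R = Rz(yaw) Ry(pitch) Rx(roll)).
In Python, from workcell import bot gives the robot as it stands. The module is installed in compiled form; this text tells all that it offers.
- The arm moves only by the tool apply_moves, never from a script. Its arguments are lists of equal length, an entry for each row: "claw": the finger opening in m, from 0 to 0.0854; "xyz": the shift along the tool's x, y, z in m, a list of three; "twist": the turn, a rotation vector about the tool's x, y, z in rad, a list of three. A call has 1 to 20 rows; each row shifts and turns the commanded pose from where the row before left it, along the tool's axes as they then stand; what a row does not reach is not made up. A row lasts 1/10 s, in which the tool goes at most 50 mm and 8.59 degrees, less where a joint would pass 70% of its speed; a pose out of reach is approached as far as the arm can. A call with a gripper value outside its range is refused whole. The fingers move at their own pace and stop on an object; "force" is the grip in N (left out, the last holds). Time passes only in rows, so rows that do not move let the fingers close. It gives the time, the measured TCP pose, the force, the opening and the grip force at its end, in the units of the state.
- bot.observe(): the state, without advancing time (a new reading comes with each control period).
- bot.grab_frame(name): name is "side" or "top" or "wrist"; returns a dict with "img" (384x512x3 uint8, red, green, blue), "vfov" (degrees; the focal length in pixels is half the picture's height over the tangent of half this angle, whatever the lens; pixels are square), "cx", "cy" (the principal point, pixels), "view" (4x4, takes a point from world to camera coordinates). Camera axes: x right, y up, looking along -z (the intrinsics and any distortion apply to the point x, -y, -z); pixel columns grow to the right and rows downward; lengths in m; the calibration is good to about 2 mm. The wrist camera is an equidistant fisheye: a pixel r from the principal point sees the ray r / f radians off the axis. A picture is of the moment at which its call begins. There is no depth.
- bot.job_done(): hands the job in; it is judged then, once.
Trained networks look in the newest picture that a camera, given by its name, has taken for a name from the list of things; names that differ only in an ending like _2 or _b are one class to them, and where a whole thing is asked for, a point or a joint stands for the part that bears it (a point fixed in the world has none). Each returns a list of dicts, best first, with "score" (0 to 1); they miss things now and then, are a little off and sometimes report something else, mostly with a low value. They report only what shows in the picture. A call takes as long as a camera call. They do not tell look-alikes from the thing itself.
- bot.find_in(camera, query): "position" ([x, y, z] in m, in world coordinates, good to about 4 mm: the middle of the surface that is visible of it).
The state is a dict: "clock": time; "qpos": joint angles; "qd": joint speeds; "joint_efforts": joint torques, N m; "position": TCP position; "tool_rot": TCP orientation; "force": force on the tool from outside, world axes, zero at the start; "moment": the same for the moment, N m; "grip_width": finger opening in m; "finger_force": force on a finger pad.
Only numpy, scipy, OpenCV 4.12 (cv2) and the standard library are available. Lean on these libraries where they do the work, as an engineer would, in place of code of your own. Each camera call takes 0.05 s, during which the arm holds its last target. There are 200 camera calls.

## Task

The red wash basket stands on the drip tray in front of the sanitiser bottle. While it stands there, press the bottle's blue cap all the way down and let it spring back up; then hang the red basket by its handle on the empty hook, with the raised middle of the handle resting in the hook, so that it hangs level, still and free. Leave the white basket hanging where it is and do not shift the other things on the bench.

Things in the scene. Friction and masses are not known exactly. Their poses are not given: they have to be found in the camera images.
- basket: Loose red basket, 80 (x) x 110 (y) x 55 mm tall, 0.1-0.2 kg, upright on the drip tray. Origin: centre of underside. A rigid black handle (10 thick round bar) arches over it in its y-z plane: uprights at y = -53 and +53, level top bar along y with axis 135 above origin, rising between y = -12 and +12 to a peak at 142. Straight parts: |y| = 17 to 48. Gap rim to bar 75.
- basket_handle (a point): Centre of the handle's top bar at its peak (bar axis), 142 mm above the basket's origin; axes as the basket.
- station: Fixed white drip tray, mm: 300 (x) x 170 (y), floor 8 high, rim 14 high; origin at the centre of its underside; z up. The fixed sanitiser bottle (68 across, pale blue with a blue band, in a grey holder) stands at its x = +95, y = 0; the basket stands on the other (-x) half.
- spray_spot (a point): Point on the tray's floor under the nozzle's aim, tray x = -70 mm, y = 0, where the basket starts (within 15 mm, turned up to 0.2 rad relative to the tray).
- cap_top (a point): Centre of the top face of the bottle's round blue pump cap (mm: 38 across, 20 tall; top about 184 above the bench at rest); it moves with the cap. A blue nozzle sticks out from the cap towards the basket, to 63 from the cap's axis.
- cap (a joint): How far the cap is pressed down, m: 0 at rest (up), 0.008 fully down. Sprung: starts to move at about 2.4 N, about 8 N to bottom; springs back when released.
- bare_hook: Fixed stand with an empty hook (mm): white foot 100 across and 12 tall, vertical aluminium post 16 thick and 225 tall on its axis, yellow hook rod 8 thick going from the post along the stand's -x at about 200 high, with an upturned end. Origin: centre of the foot's underside. Turned up to 0.25 rad in yaw. Nothing hangs on it.
- bare_hook_seat (a point): Centre of the bare hook's seat (rod axis in its low level part), stand x = -72 mm, 200 mm above the bench; axes as the stand. The rod rises gently to 210 at the post, and steeply to the tip at stand x = -102 (top of tip 228 high). A basket hung here has its handle peak (bar axis) 10 above this point, its underside about 68 above the bench.
- used_hook: The other fixed stand, same shape, whose hook already carries the white basket. Either stand may be the left or the right one.
- white_basket: Loose white basket of the same shape with a grey handle, hanging on the used hook; leave it hanging. Origin: centre of its underside.
- well_plate: Bystander: loose white 40-well plate, 128 x 86 x 16 mm. Origin: centre of its underside.
- discs: Bystander: loose small stack of round white paper sample cards, 60 across, 15 tall mm. Origin: centre of its underside.
- marker: Bystander: loose white and blue marker pen, about 140 long mm. Origin: centre of its underside.
- mouse: Bystander: loose black computer mouse, 100 x 60 x 34 mm. Origin: centre of its underside.
- beaker: Bystander: loose clear plastic beaker, 66 across, 80 tall mm. Origin: centre of its underside.
- tip_box: Bystander: loose orange pipette-tip box, 120 x 85 x 55 mm. Origin: centre of its underside.
Things that resemble listed ones, but are neither listed nor needed, are in the scene too. There is more than one size of the basket; the job needs the largest.

How it is judged:
On the way, in this order (a step that is already met when the one before it is completed fails the run):
1. the cap is pressed all the way down while the red basket stands on the tray in front of the bottle (value of joint cap above 0.0065 m and x of spray_spot in the frame of basket between -0.035 and 0.035 m and y of spray_spot in the frame of basket between -0.035 and 0.035 m and height (world z) of basket below 0.02 m), for 0.05 s.
2. the cap is back up, the basket still standing on the tray in front of the bottle (value of joint cap below 0.0015 m and x of spray_spot in the frame of basket between -0.035 and 0.035 m and y of spray_spot in the frame of basket between -0.035 and 0.035 m and height (world z) of basket below 0.02 m), for 0.1 s.
At the end, for the whole second after the job is handed in: Red basket hangs by its handle on the bare hook: handle peak within 30 mm tipward, 40 mm postward, 22 mm sideways and 0-22 mm above the seat; within 0.25 rad of level; hook bears over 0.4 N; under 0.05 m/s, 0.6 rad/s. Cap up within 1.5 mm. White basket on its own hook (x of basket_handle in the frame of bare_hook_seat between -0.03 and 0.04 m and y of basket_handle in the frame of bare_hook_seat between -0.022 and 0.022 m and z of basket_handle in the frame of bare_hook_seat between 0 and 0.022 m and angle between basket's own z axis and vertical below 0.25 rad and contact force between basket and bare_hook above 0.4 N and linear speed of basket below 0.05 m/s and angular speed of basket below 0.6 rad/s and value of joint cap below 0.0015 m and contact force between white_basket and used_hook above 0.3 N); the robot touches nothing.
It fails at once if the white basket is moved more than 40 mm (distance of white_basket from where it was at the start of the episode above 0.04 m).
It fails at once if a bystander on the bench is shifted more than 30 mm (distance of any of well_plate, discs, marker, mouse, beaker, tip_box from where it was at the start of the episode above 0.03 m).
It also fails if it takes over 64 s, if anything falls off the work surface, if the arm or the gripper's body presses on something with over 40 N, if the wrist force passes 120 N, or if a joint passes its speed limit or range.

## Working session

There is one attempt and no reset: what is moved stays moved. The work goes in short steps, Python scripts to look and compute and a tool call to move; the robot and the scene stay as the last step left them, time stands still between calls to the robot, and variables do not carry over. Pictures are saved under pics/ and viewed, at most 11 in all, crops included, and the job is handed in when it is done.

Besides the shell and the picture viewer there is one more tool, called after "Call:" as name(argument=value, ...) on one line, values as JSON. apply_moves: Moves the arm, as the interface text tells. Its arguments: {"type":"object","properties":{"claw":{"type":"array"},"xyz":{"type":"array"},"twist":{"type":"array"},"force":{"type":"number"}},"required":["claw","xyz","twist"]}

```bash
mkdir -p pics; cat > h.py <<'E'
import numpy as np, cv2
from workcell import bot
def snap(n,f):
    d=bot.grab_frame(n); cv2.imwrite('pics/'+f,d['img'][:,:,::-1]); return d
def proj(d,p):
    c=np.array(d['view'])@np.r_[p,1]; f=192/np.tan(np.radians(d['vfov'])/2)
    return d['cx']+f*c[0]/-c[2], d['cy']-f*c[1]/-c[2]
def ray(d,u,v):
    f=192/np.tan(np.radians(d['vfov'])/2); V=np.array(d['view'])
    r=V[:3,:3].T@np.array([(u-d['cx'])/f,-(v-d['cy'])/f,-1]); return -V[:3,:3].T@V[:3,3], r
def atz(d,u,v,z):
    o,r=ray(d,u,v); return o+r*(z-o[2])/r[2]
E
python3 - <<'E'
from h import *
np.set_printoptions(precision=3,suppress=True)
a=snap('top','t0.png');b=snap('side','s0.png')
cv2.imwrite('pics/both.png',cv2.resize(np.hstack([a['img'],b['img']])[:,:,::-1],(800,300)))
print(bot.observe())
for d in (a,b): print(d['vfov'],d['cx'],d['cy'],np.array(d['view']))
for c,d in (('top',a),('side',b)):
  for q in ['basket','basket_handle','cap_top','station','bare_hook','white_basket','used_hook','well_plate','discs','marker','mouse','beaker','tip_box']:
    for r in bot.find_in(c,q)[:3]: print(c,q,round(r['score'],2),np.array(r['position']),np.round(proj(d,r['position'])))
E
```

```text
{'clock': 0.1, 'qpos': array([-1.215,  0.522, -0.036,  1.6  ,  0.021,  1.021, -0.113]), 'qd': array([-0.001, -0.001, -0.   , -0.002,  0.   ,  0.001,  0.001]), 'joint_efforts': array([  0.004, -92.85 ,   1.984, -37.053,   0.018,   0.005,  -0.   ]), 'position': array([0.258, 0.569, 0.231]), 'tool_rot': array([-3.141,  0.   ,  2.716]), 'force': array([-0.288,  0.543, -0.901]), 'moment': array([-0.01 ,  0.059, -0.013]), 'finger_force': 0.0, 'grip_width': 0.08561900927394937}
55.4718777159564 253.79892009038568 191.40706247612522 [[-0.008 -1.     0.008 -0.098]
 [ 0.999 -0.007  0.051 -0.508]
 [-0.051  0.009  0.999 -1.226]
 [ 0.     0.     0.     1.   ]]
42.253979610503606 263.0157621535701 190.39122508995715 [[ 0.811 -0.585 -0.021 -0.455]
 [ 0.375  0.491  0.787 -0.259]
 [-0.45  -0.646  0.617 -1.744]
 [ 0.     0.     0.     1.   ]]
top basket 0.9 [0.243 0.315 0.011] [130. 271.]
top basket 0.71 [0.555 0.091 0.004] [197. 178.]
top basket 0.61 [0.434 0.281 0.017] [140. 214.]
top basket_handle 0.88 [0.246 0.314 0.005] [131. 270.]
top basket_handle 0.62 [0.558 0.09  0.006] [198. 177.]
top basket
[... 1102 characters left out ...]
47  0.053] [335. 209.]
side station 0.94 [0.565 0.278 0.009] [227. 169.]
side station 0.21 [0.393 0.024 0.015] [224. 213.]
side bare_hook 0.95 [ 0.574 -0.389  0.01 ] [331. 255.]
side white_basket 0.79 [ 0.545 -0.061  0.106] [268. 191.]
side used_hook 0.64 [ 0.615 -0.079  0.009] [286. 206.]
side well_plate 0.72 [ 0.397 -0.19   0.017] [257. 243.]
side discs 0.73 [0.392 0.024 0.015] [224. 213.]
side marker 0.44 [0.769 0.022 0.01 ] [300. 179.]
side marker 0.42 [ 0.396 -0.192  0.018] [257. 243.]
side mouse 0.83 [ 0.363 -0.515  0.03 ] [308. 303.]
side beaker 0.85 [0.751 0.232 0.054] [267. 150.]
side beaker 0.67 [ 0.36  -0.518  0.031] [308. 304.]
side tip_box 0.57 [ 0.717 -0.245  0.057] [334. 208.]
```

View pics/t0.png

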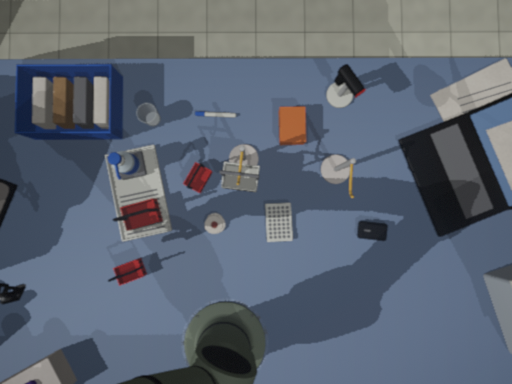

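View pics/s0.png

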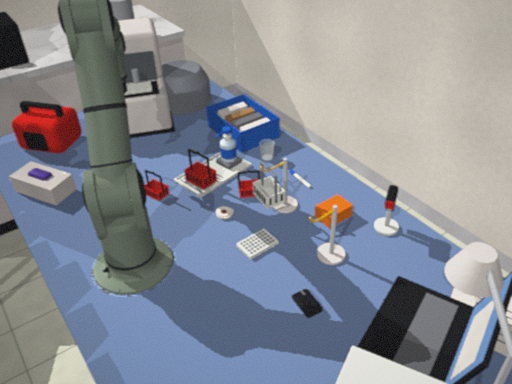

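The top view shows three red baskets at px (140,214) on the tray, (130,271) loose and (197,178) tipped. The one on the tray is the target. The bare hook is at (335,170), the used hook at (243,158), and the thing at (340,92) is a microphone stand. I'll check this in one close crop.

```bash
python3 - <<'E'
import cv2,numpy as np
t=cv2.imread('pics/t0.png');s=cv2.imread('pics/s0.png')
r=lambda i,y,x,h,w:cv2.resize(i[y:y+h,x:x+w],(400,300),interpolation=cv2.INTER_CUBIC)
cv2.imwrite('pics/c.png',np.vstack([np.hstack([r(t,140,80,105,140),r(t,140,290,75,100)]),np.hstack([r(s,115,155,90,120),r(s,190,290,75,100)])]))
E
```

```text
(no output)
```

View pics/c.png

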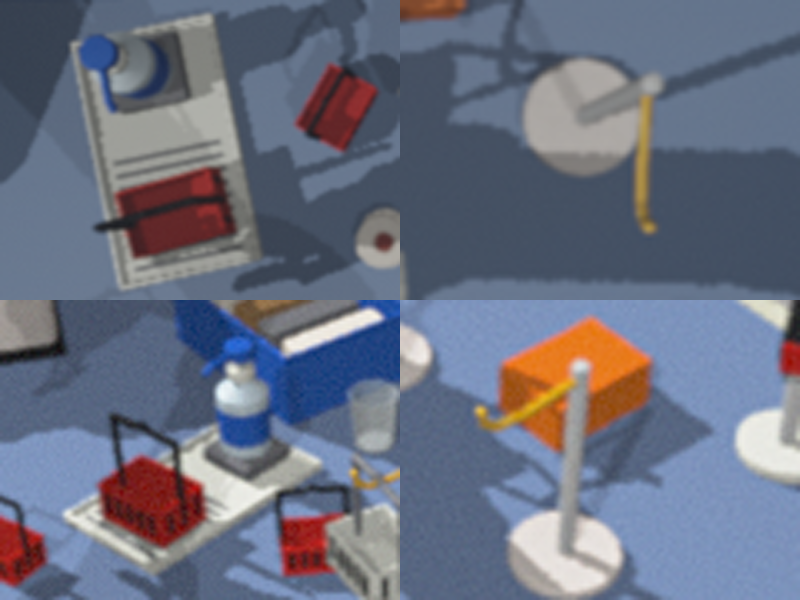

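The crop confirms it: the large basket is on the tray with its handle across the tray, and the bare hook's rod points from the post, top (353,161), to its tip at (352,197). The used hook has the white basket. Next I compute poses.

```bash
python3 - <<'E'
from h import *
np.set_printoptions(precision=4,suppress=True)
a=bot.grab_frame('top');b=bot.grab_frame('side')
T=lambda x,y,z:atz(a,80+x/2.857,140+y/2.857,z)
H=lambda x,y,z:atz(a,290+(x-400)/4,140+y/4,z)
S=lambda x,y,z:atz(b,155+x/3.333,115+(y-300)/3.333,z)
G=lambda x,y,z:atz(b,290+(x-400)/4,190+(y-300)/4,z)
c=[T(*p,.014) for p in [(75,43),(212,15),(258,260),(122,288)]]
cen=np.mean(c,0); ax=(c[0]+c[1]-c[2]-c[3])/2; L=np.linalg.norm(ax); ux=ax/L; print('tray',*c,cen,L,np.degrees(np.arctan2(ux[1],ux[0])))
print('cap by tray',cen+.095*ux,'img',T(98,52,.184),S(238,344,.184),'spot',cen-.07*ux)
r=[T(*p,.063) for p in [(117,195),(215,168),(238,235),(132,262)]];print('rim',*r,np.mean(r,0))
print('bar',T(95,228,.143),T(205,203,.143))
print('bar side',S(113,418,.143),S(180,443,.143), 'rim side',[S(*p,.063) for p in [(143,458),(203,490),(161,520),(102,488)]])
print('foot',H(580,117,.012),'posttop',H(652,85,.225),G(580,367,.225),'tip',H(648,229,.226),G(483,413,.226))
E
```

```text
tray [0.6344 0.3984 0.014 ] [0.667 0.236 0.014] [0.3756 0.1801 0.014 ] [0.3441 0.3396 0.014 ] [0.5053 0.2885 0.014 ] 0.2964714187816404 11.150497147599978
cap by tray [0.5985 0.3069 0.014 ] img [0.5988 0.3075 0.184 ] [0.5992 0.3115 0.184 ] spot [0.4366 0.275  0.014 ]
rim [0.453  0.3293 0.063 ] [0.4828 0.2185 0.063 ] [0.4067 0.1921 0.063 ] [0.3772 0.3116 0.063 ] [0.4299 0.2629 0.063 ]
bar [0.4178 0.3238 0.143 ] [0.4433 0.208  0.143 ]
bar side [0.4162 0.3167 0.143 ] [0.4539 0.2188 0.143 ] rim side [array([0.4535, 0.3238, 0.063 ]), array([0.4781, 0.2173, 0.063 ]), array([0.4048, 0.1954, 0.063 ]), array([0.3798, 0.298 , 0.063 ])]
foot [ 0.5809 -0.3801  0.012 ] posttop [ 0.5799 -0.382   0.225 ] [ 0.5792 -0.3833  0.225 ] tip [ 0.4778 -0.3767  0.226 ] [ 0.4792 -0.3799  0.226 ]
```

Call:
apply_moves(claw=[0,0,0,0,0,0,0,0,0,0], xyz=[[0,0,0],[0,0,0],[0,0,0],[0,0,0],[0,0,0],[0,0,0],[0,0,0],[0,0,0],[-0.02,0.015,0],[-0.02,0.015,0]], twist=[[0,0,0.11],[0,0,0.11],[0,0,0.11],[0,0,0.11],[0,0,0.11],[0,0,0.11],[0,0,0.12],[0,0,0.12],[0,0,0],[0,0,0]])

```text
clock: 2.5
position: [0.2968, 0.5376, 0.2312]
tool_rot: [-3.142, 0.0, 1.817]
force: [1.4, 0.3, 0.2]
grip_width: -0.0002
finger_force: 0.0
```

Call:
apply_moves(claw=[0,0,0,0,0,0,0,0,0,0], xyz=[[-0.03,0.024,0],[-0.03,0.024,0],[-0.03,0.024,0],[-0.03,0.024,0],[-0.03,0.024,0],[-0.03,0.024,0],[-0.03,0.024,0],[-0.03,0.024,0],[-0.03,0.024,0],[0,0,0]], twist=[[0,0,0],[0,0,0],[0,0,0],[0,0,0],[0,0,0],[0,0,0],[0,0,0],[0,0,0],[0,0,0],[0,0,0]])

```text
clock: 3.5
position: [0.576, 0.3232, 0.2312]
tool_rot: [3.14, 0.003, 1.809]
force: [-0.7, 0.1, -0.2]
grip_width: 0.0001
finger_force: 0.0
```

Call:
apply_moves(claw=[0,0,0], xyz=[[-0.02,0.019,0],[0,0,0],[0,0,0]], twist=[[0,0,0],[0,0,0],[0,0,0]])

```text
clock: 3.8
position: [0.5953, 0.3131, 0.2311]
tool_rot: [-3.141, 0.0, 1.815]
force: [-1.2, -0.4, -0.3]
grip_width: 0.0
finger_force: 0.0
```

```bash
python3 - <<'E'
from h import *
np.set_printoptions(precision=4,suppress=True)
s=snap('side','s1.png');w=snap('wrist','w1.png')
for c in ('side','wrist'):
  for q in ('cap_top','basket_handle','basket'): print(c,q,[(round(r['score'],2),np.array(r['position'])) for r in bot.find_in(c,q)[:3]])
p=bot.observe()['position'];print(p,proj(s,p),np.array(w['view']),w['vfov'],w['cx'],w['cy'])
i=s['img'][105:195,170:290,::-1]
cv2.imwrite('pics/c1.png',np.hstack([cv2.resize(i,(400,300),interpolation=2),cv2.resize(w['img'][:,:,::-1],(400,300))]))
E
```

```text
side cap_top []
side basket_handle [(0.96, array([0.4365, 0.2696, 0.046 ])), (0.73, array([0.2503, 0.2905, 0.0252])), (0.67, array([0.5434, 0.0893, 0.0317]))]
side basket [(0.81, array([0.5427, 0.0908, 0.0295])), (0.7, array([0.433 , 0.27  , 0.0409])), (0.62, array([0.2513, 0.2946, 0.0275]))]
wrist cap_top [(0.78, array([0.5921, 0.3113, 0.1873]))]
wrist basket_handle [(0.88, array([0.2492, 0.3099, 0.0228])), (0.79, array([0.4323, 0.2697, 0.043 ])), (0.54, array([0.5839, 0.3089, 0.1855]))]
wrist basket [(0.78, array([0.2494, 0.312 , 0.0179])), (0.59, array([0.4366, 0.2708, 0.0418]))]
[0.5951 0.3136 0.2314] (np.float64(224.53845053813956), np.float64(118.4806149626763)) [[ 0.9701  0.2427 -0.0003 -0.6526]
 [-0.2313  0.9243 -0.3037 -0.1119]
 [-0.0734  0.2947  0.9528 -0.4285]
 [ 0.      0.      0.      1.    ]] 65.70646984690485 250.80230856420732 188.95630874932615
```

View pics/c1.png

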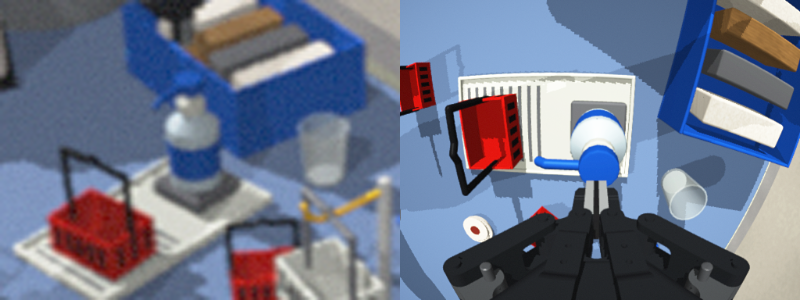

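```bash
cat >> h.py <<'E'
def fproj(d,p):
    c=np.array(d['view'])@np.r_[p,1]; x=np.array([c[0],-c[1],-c[2]]); f=192/np.tan(np.radians(d['vfov'])/2)
    h=np.hypot(x[0],x[1]); t=np.arctan2(h,x[2]); return np.round([d['cx']+f*t*x[0]/h, d['cy']+f*t*x[1]/h],1)
def fatz(d,u,v,z):
    f=192/np.tan(np.radians(d['vfov'])/2); a=np.array([u-d['cx'],v-d['cy']])/f; t=np.hypot(*a)
    V=np.array(d['view']); r=V[:3,:3].T@np.array([a[0]/t*np.sin(t),-a[1]/t*np.sin(t),-np.cos(t)]); o=-V[:3,:3].T@V[:3,3]
    return o+r*(z-o[2])/r[2]
E
python3 - <<'E'
from h import *
w=bot.grab_frame('wrist')
print('TCP',fproj(w,bot.observe()['position']))
for p in [(.599,.308,.184),(.595,.3136,.184)]: print(p,fproj(w,p))
i=w['img'].astype(int); m=((i[:,:,2]>120)&(i[:,:,0]<60)&(i[:,:,1]<120)).astype(np.uint8)
n,l,s,c=cv2.connectedComponentsWithStats(m)
for k in range(1,n):
  if s[k,4]>100: print(s[k],c[k])
ys,xs=np.where(m[185:260,228:290]); print('cap sub',xs.min()+228,xs.max()+228,ys.min()+185,ys.max()+185)
B=lambda u,v,z:fatz(w,(u-400)*1.28,v*1.28,z)
# handle top bar ends
print('bar',B(450,100,.143),B(466,190,.143))
cv2.imwrite('pics/c2.png',np.hstack([cv2.resize(w['img'][170:260,200:320,::-1],(400,300),interpolation=2),cv2.resize(w['img'][110:260,40:240,::-1],(400,300),interpolation=2)]))
E
```

```text
TCP [251.8 244. ]
(0.599, 0.308, 0.184) [255.  219.8]
(0.595, 0.3136, 0.184) [251.4 211.3]
[352   0  19  67 195] [360.74871795  38.62051282]
[  329     0   183   214 10750] [420.46818605 129.3092093 ]
[223 141  60  23 335] [252.36716418 147.53731343]
[ 172  186  109   52 2479] [243.95320694 210.42073417]
cap sub 228 280 186 237
bar [0.41834489 0.33136748 0.143     ] [0.44761572 0.22166885 0.143     ]
```

View pics/c2.png

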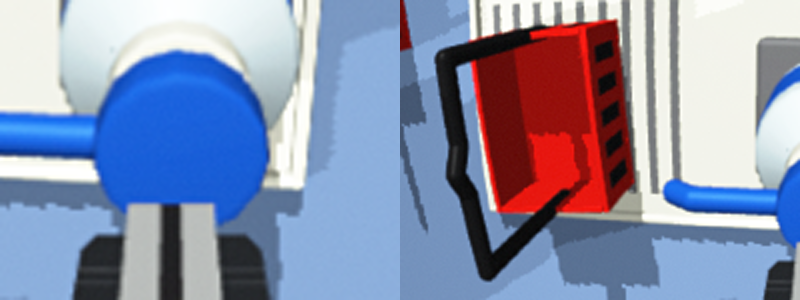

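```bash
python3 - <<'E'
from h import *
w=bot.grab_frame('wrist')
for q in [(255,211.5,.184),(255,214,.184),(62.5,138.5,.143),(68.5,200,.150),(83.5,246,.143)]: print(q,fatz(w,*q))
for r in (.019,):
  for c in [(.598,.311),(.599,.308)]:
    P=np.array([fproj(w,(c[0]+r*np.cos(t),c[1]+r*np.sin(t),.184)) for t in np.linspace(0,6.28,60)]); print(c,P.min(0),P.max(0))
E
```

```text
(255, 211.5, 0.184) [0.59752077 0.31393407 0.184     ]
(255, 214, 0.184) [0.5979836  0.31212329 0.184     ]
(62.5, 138.5, 0.143) [0.41782118 0.32148801 0.143     ]
(68.5, 200, 0.15) [0.43298307 0.26739842 0.15      ]
(83.5, 246, 0.143) [0.44645704 0.21787988 0.143     ]
(0.598, 0.311) [227.3 189.4] [281.9 239.7]
(0.599, 0.308) [227.8 193.8] [282.1 243.6]
```

The cap is centred near (0.598, 0.312), the handle peak at (0.433, 0.267), and the handle direction is 105°. The fingers are over the cap, so I press.

Call:
apply_moves(claw=[0,0,0,0,0,0,0,0,0], xyz=[[-0.002,0.0025,0.015],[0,0,0.015],[0,0,0.01],[0,0,0.003],[0,0,0.003],[0,0,0.003],[0,0,0.002],[0,0,0.002],[0,0,0]], twist=[[0,0,0],[0,0,0],[0,0,0],[0,0,0],[0,0,0],[0,0,0],[0,0,0],[0,0,0],[0,0,0]])

```text
clock: 5.2
position: [0.5983, 0.312, 0.1786]
tool_rot: [3.141, -0.0, 1.816]
force: [-3.0, -1.4, 6.9]
grip_width: -0.0002
finger_force: 3.0
```

Call:
apply_moves(claw=[0,0,0,0], xyz=[[0,0,0.001],[0,0,0.001],[0,0,0.001],[0,0,0]], twist=[[0,0,0],[0,0,0],[0,0,0],[0,0,0]])

```text
clock: 5.6
position: [0.5984, 0.312, 0.1761]
tool_rot: [3.141, -0.0, 1.816]
force: [-4.1, -2.3, 9.4]
grip_width: 0.0
finger_force: 4.6
```

Call:
apply_moves(claw=[0,0,0], xyz=[[0,0,0.0015],[0,0,0.0015],[0,0,0]], twist=[[0,0,0],[0,0,0],[0,0,0]])

```text
clock: 5.9
position: [0.5986, 0.3122, 0.1757]
tool_rot: [3.139, -0.001, 1.816]
force: [-15.5, -7.0, 41.7]
grip_width: 0.0002
finger_force: 20.6
```

Call:
apply_moves(claw=[0,0,0,0,0,0,0.06,0.06,0.06,0.06,0.06,0.06,0.06,0.06,0.06,0.06], xyz=[[0,0,-0.003],[0,0,-0.01],[0,0,-0.015],[0,0,-0.02],[0,0,-0.02],[0,0,-0.014],[0.006,-0.03,0],[0.006,-0.03,0],[0.006,-0.03,0],[0.006,-0.03,0],[0.006,-0.03,0],[0.003,-0.021,0],[0,0,0],[0,0,0],[0,0,0],[0,0,0]], twist=[[0,0,0],[0,0,0],[0,0,0],[0,0,0],[0,0,0],[0,0,0],[0,0,-0.024],[0,0,0],[0,0,0],[0,0,0],[0,0,0],[0,0,0],[0,0,0],[0,0,0],[0,0,0],[0,0,0]])

```text
clock: 7.5
position: [0.4252, 0.299, 0.2542]
tool_rot: [3.142, 0.0, 1.839]
force: [-0.3, -0.5, 0.2]
grip_width: 0.0602
finger_force: 0.0
```

```bash
python3 - <<'E'
from h import *
w=snap('wrist','w3.png');s=bot.observe();print(s['position'],s['qpos'])
p=s['position'].copy();p[2]=.143;print('grasp pt',fproj(w,p))
for yy in (-48,-17,0,17,48):
  t=np.radians(105.4);z=.15 if yy==0 else .143
  print(yy,fproj(w,(.433+np.cos(t)*yy/1e3,.2674+np.sin(t)*yy/1e3,z)))
print([ (round(r['score'],2),r['position']) for r in bot.find_in('wrist','cap_top')[:1]])
E
```

```text
[0.42503879 0.29895859 0.2541453 ] [-0.89908169  0.33366559  0.22083618  1.85785998 -0.08749308  0.95963749
 -0.37142235]
grasp pt [251.2 184.4]
-48 [250.5 261.9]
-17 [250.4 234.3]
0 [250.4 221. ]
17 [250.4 200.7]
48 [250.4 167.5]
[(0.97, [0.5889, 0.3089, 0.1866])]
```

View pics/w3.png

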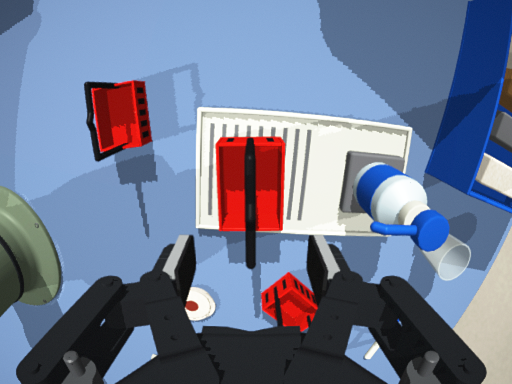

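The wrist picture shows the handle bar along column 250, rows 140 to 268, matching the prediction. The cap is up. I descend and grip.

Call:
apply_moves(claw=[0.06,0.06,0.06,0.06,0.06,0.06,0,0,0,0,0,0], force=60, xyz=[[0,0,0.03],[0,0,0.03],[0,0,0.03],[0,0,0.025],[0,0,0.015],[0,0,0],[0,0,0],[0,0,0],[0,0,0],[0,0,0],[0,0,0],[0,0,0]], twist=[[0,0,0],[0,0,0],[0,0,0],[0,0,0],[0,0,0],[0,0,0],[0,0,0],[0,0,0],[0,0,0],[0,0,0],[0,0,0],[0,0,0]])

```text
clock: 8.8
position: [0.4247, 0.2994, 0.1251]
tool_rot: [3.141, -0.001, 1.84]
force: [-3.4, -0.8, 8.8]
grip_width: 0.0076
finger_force: 58.6
```

Call:
apply_moves(claw=[0,0,0,0,0,0], xyz=[[0,0,-0.005],[0,0,-0.01],[0,0,-0.02],[0,0,-0.025],[0,0,0],[0,0,0]], twist=[[0,0,0],[0,0,0],[0,0,0],[0,0,0],[0,0,0],[0,0,0]])

```text
clock: 9.4
position: [0.4246, 0.2993, 0.185]
tool_rot: [3.14, -0.001, 1.84]
force: [0.5, 0.2, -1.9]
grip_width: 0.0079
finger_force: 58.5
```

```bash
python3 - <<'E'
from h import *
w=snap('wrist','w4.png');b=snap('side','s4.png');s=bot.observe();print(s['position'],proj(b,s['position']))
u,v=map(int,proj(b,s['position']))
print(s['grip_width'],s['finger_force'])
cv2.imwrite('pics/c4.png',np.hstack([cv2.resize(w['img'][:,:,::-1],(400,300)),cv2.resize(b['img'][90:210,130:290,::-1],(400,300),interpolation=2)]))
E
```

```text
[0.42423683 0.29886553 0.18390709] (np.float64(191.65911525572645), np.float64(143.2299756274341))
0.007804264691753408 58.53742718696594
```

View pics/c4.png

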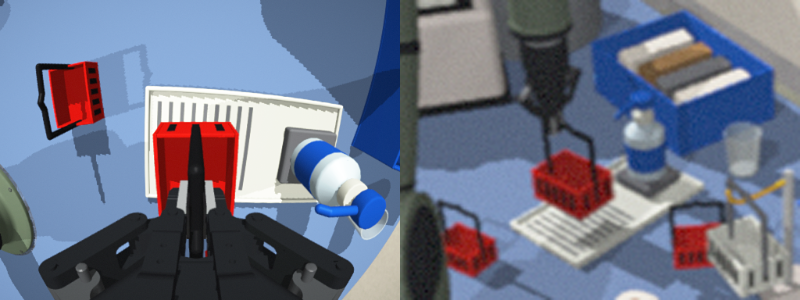

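Call:
apply_moves(claw=[0,0,0,0,0,0,0,0,0,0,0], xyz=[[0,0,-0.01],[0,0,-0.02],[0,0,-0.025],[0,0,-0.025],[0,0,-0.025],[0,0,-0.025],[0,0,-0.025],[0,0,-0.02],[0,0,-0.015],[0,0,0],[0,0,0]], twist=[[0,0,0],[0,0,0],[0,0,0.04],[0,0,0.05],[0,0,0.05],[0,0,0.05],[0,0,0.05],[0,0,0.04],[0,0,0.024],[0,0,0],[0,0,0]])

```text
clock: 10.6
position: [0.4244, 0.2989, 0.3738]
tool_rot: [-3.141, 0.0, 1.537]
force: [-0.3, 0.7, -2.1]
grip_width: 0.008
finger_force: 58.6
```

Call:
apply_moves(claw=[0,0,0,0,0,0,0,0,0,0,0,0,0,0,0,0,0,0,0,0], xyz=[[-0.015,0.002,0],[-0.025,0.004,0],[-0.03,0.004,0],[-0.03,0.004,0],[-0.03,0.004,0],[-0.03,0.004,0],[-0.03,0.004,0],[-0.03,0.003,0],[-0.03,0.001,0],[-0.03,0.001,0],[-0.03,0.001,0],[-0.03,0.001,0],[-0.03,0.001,0],[-0.03,0,0],[-0.03,0,0],[-0.03,0,0],[-0.03,0,0],[-0.03,0,0],[-0.02,0,0],[0,0,0]], twist=[[0,0,0],[0,0,0],[0,0,0],[0,0,0],[0,0,0],[0,0,0],[0,0,0],[0,0,0],[0,0,0],[0,0,0],[0,0,0],[0,0,0],[0,0,0],[0,0,0],[0,0,0],[0,0,0],[0,0,0],[0,0,0],[0,0,0],[0,0,0]])

```text
clock: 12.6
position: [0.4379, -0.2447, 0.3735]
tool_rot: [-3.14, 0.001, 1.532]
force: [0.3, 0.2, -1.6]
grip_width: 0.008
finger_force: 58.6
```

Call:
apply_moves(claw=[0,0,0,0,0,0], xyz=[[-0.025,-0.006,0],[-0.03,-0.006,0],[-0.03,-0.006,0],[-0.017,-0.005,0],[0,0,0],[0,0,0]], twist=[[0,0,0],[0,0,0],[0,0,0],[0,0,0],[0,0,0],[0,0,0]])

```text
clock: 13.2
position: [0.4126, -0.3426, 0.3737]
tool_rot: [-3.141, -0.001, 1.535]
force: [-0.8, -0.8, -2.0]
grip_width: 0.0079
finger_force: 58.6
```

```bash
python3 - <<'E'
from h import *
w=snap('wrist','w5.png');b=snap('side','s5.png');s=bot.observe();print(s['position'],s['tool_rot'],s['qpos'],fproj(w,s['position']))
for q in [(.4775,-.378,.226),(.5795,-.382,.225),(.5075,-.379,.204)]: print(fproj(w,q),proj(b,q))
cv2.imwrite('pics/c5.png',np.hstack([cv2.resize(w['img'][:,:,::-1],(400,300)),cv2.resize(b['img'][160:280,240:400,::-1],(400,300),interpolation=2)]))
E
```

```text
[ 0.41322594 -0.34199377  0.37395862] [-3.14121359e+00 -6.94564720e-04  1.53687561e+00] [ 0.01893634  0.31441996  0.74892061  1.65888743 -0.22350993  1.25709826
  0.7791133 ] [252.2 242.9]
[313.5 204.5] (np.float64(309.95856793267285), np.float64(218.14746085357825))
[398.3 203.4] (np.float64(334.7907279513503), np.float64(206.51525691266067))
[335.1 197.4] (np.float64(317.0565102453744), np.float64(219.72420702251793))
```

View pics/c5.png

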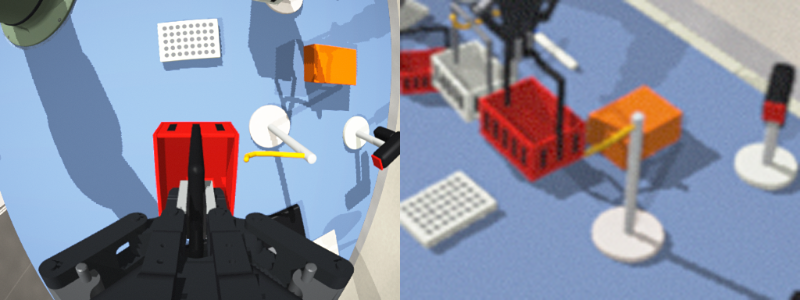

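Hook tip (316,201) and post top (399,202) lie within about 3 px of the prediction, and the basket is level in the grip. I descend in front of the hook, then advance.

Call:
apply_moves(claw=[0,0,0,0,0,0,0,0], xyz=[[0,0,0.02],[0,0,0.03],[0,0,0.03],[0,0,0.03],[0,0,0.025],[0,0,0.015],[0,0,0],[0,0,0]], twist=[[0,0,0],[0,0,0],[0,0,0],[0,0,0],[0,0,0],[0,0,0],[0,0,0],[0,0,0]])

```text
clock: 14.1
position: [0.4134, -0.3426, 0.2248]
tool_rot: [3.141, 0.0, 1.537]
force: [0.0, -0.4, -0.7]
grip_width: 0.0079
finger_force: 58.6
```

```bash
python3 - <<'E'
from h import *
w=snap('wrist','w6.png');b=snap('side','s6.png');s=bot.observe();print(s['position'],s['force'])
for q in [(.4775,-.378,.228),(.5795,-.382,.225),(.412,-.375,.250)]: print(fproj(w,q),proj(b,q))
cv2.imwrite('pics/c6.png',np.hstack([cv2.resize(w['img'][:,:,::-1],(400,300)),cv2.resize(b['img'][190:280,270:390,::-1],(400,300),interpolation=2)]))
E
```

```text
[ 0.41354021 -0.34294056  0.22528994] [ 0.12021687 -0.2815052  -0.1357245 ]
[357.8 290.8] (np.float64(309.9820040642861), np.float64(217.67264799499458))
[477.1 272.5] (np.float64(334.7907279513503), np.float64(206.51525691266067))
[250.6 319.5] (np.float64(293.3063952665001), np.float64(220.26964110277115))
```

View pics/c6.png

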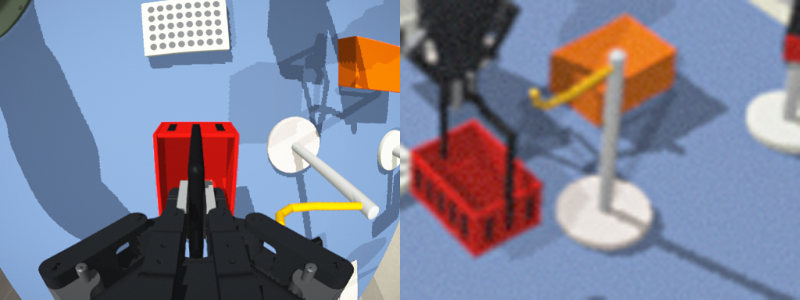

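Both views agree with the prediction: bar peak near (293,220) and hook tip at (310,218) in the side view. I advance over the tip.

Call:
apply_moves(claw=[0,0,0,0,0,0,0,0,0], xyz=[[0,0.01,0],[0,0.015,0],[0,0.015,0],[0,0.015,0],[0,0.015,0],[0,0.014,0],[0,0.01,0],[0,0,0],[0,0,0]], twist=[[0,0,0],[0,0,0],[0,0,0],[0,0,0],[0,0,0],[0,0,0],[0,0,0],[0,0,0],[0,0,0]])

```text
clock: 15.1
position: [0.5067, -0.3463, 0.2243]
tool_rot: [-3.141, 0.0, 1.536]
force: [0.0, -0.5, -1.7]
grip_width: 0.008
finger_force: 58.6
```

Call:
apply_moves(claw=[0,0,0,0,0,0], xyz=[[0,0,0.01],[0,0,0.01],[0,0,0.008],[0,0,0.004],[0,0,0],[0,0,0]], twist=[[0,0,0],[0,0,0],[0,0,0],[0,0,0],[0,0,0],[0,0,0]])

```text
clock: 15.7
position: [0.507, -0.3464, 0.1924]
tool_rot: [3.142, 0.0, 1.536]
force: [-0.8, 0.4, -1.0]
grip_width: 0.0081
finger_force: 58.6
```

Call:
apply_moves(claw=[0,0,0,0,0], xyz=[[0,0,0.002],[0,0,0.002],[0,0,0.002],[0,0,0],[0,0,0]], twist=[[0,0,0],[0,0,0],[0,0,0],[0,0,0],[0,0,0]])

```text
clock: 16.2
position: [0.5071, -0.3464, 0.1865]
tool_rot: [3.141, 0.0, 1.536]
force: [0.4, -0.6, 1.2]
grip_width: 0.0079
finger_force: 59.0
```

Call:
apply_moves(claw=[0,0,0,0], xyz=[[0,0,0.001],[0,0,0.001],[0,0,0],[0,0,0]], twist=[[0,0,0],[0,0,0],[0,0,0],[0,0,0]])

```text
clock: 16.6
position: [0.5072, -0.3466, 0.1848]
tool_rot: [3.141, 0.001, 1.536]
force: [-0.7, -1.1, 8.4]
grip_width: 0.008
finger_force: 59.9
```

The handle is resting on the hook. I ease off 1.5 mm, then open slowly.

Call:
apply_moves(claw=[0,0.006,0.009,0.012,0.016,0.022,0.03,0.034,0.034,0.034,0.034], force=20, xyz=[[0,0,-0.0015],[0,0,0],[0,0,0],[0,0,0],[0,0,0],[0,0,0],[0,0,0],[0,0,0],[0,0,0],[0,0,0],[0,0,0]], twist=[[0,0,0],[0,0,0],[0,0,0],[0,0,0],[0,0,0],[0,0,0],[0,0,0],[0,0,0],[0,0,0],[0,0,0],[0,0,0]])

```text
clock: 17.7
position: [0.507, -0.3462, 0.1858]
tool_rot: [3.142, -0.0, 1.536]
force: [-0.5, 0.1, 1.1]
grip_width: 0.0339
finger_force: 0.0
```

```bash
python3 - <<'E'
from h import *
w=snap('wrist','w7.png');b=snap('side','s7.png');s=bot.observe();print(s['position'],s['force'],s['grip_width'])
cv2.imwrite('pics/c7.png',np.hstack([cv2.resize(w['img'][:,:,::-1],(400,300)),cv2.resize(b['img'][190:280,270:390,::-1],(400,300),interpolation=2)]))
E
```

```text
[ 0.50697139 -0.34619425  0.18579852] [-0.16896379 -0.4627901  -0.7034521 ] 0.03364191369019198
```

View pics/c7.png

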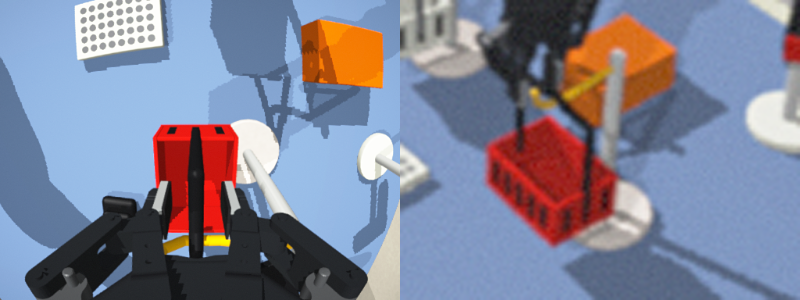

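The basket hangs level on the hook with the bar centred between the open fingers. I withdraw straight up and let it settle.

Call:
apply_moves(claw=[0.034,0.034,0.034,0.034,0.034,0.034,0.034,0.034,0.034,0.034,0.034,0.034,0.034,0.034,0.034,0.034,0.034,0.034,0.034,0.034], xyz=[[0,0,-0.005],[0,0,-0.01],[0,0,-0.01],[0,0,-0.015],[0,0,-0.02],[0,0,-0.02],[0,0,-0.02],[0,0,-0.02],[0,0,-0.02],[0,0,-0.01],[0,0,0],[0,0,0],[0,0,0],[0,0,0],[0,0,0],[0,0,0],[0,0,0],[0,0,0],[0,0,0],[0,0,0]], twist=[[0,0,0],[0,0,0],[0,0,0],[0,0,0],[0,0,0],[0,0,0],[0,0,0],[0,0,0],[0,0,0],[0,0,0],[0,0,0],[0,0,0],[0,0,0],[0,0,0],[0,0,0],[0,0,0],[0,0,0],[0,0,0],[0,0,0],[0,0,0]])

```text
clock: 19.8
position: [0.507, -0.3462, 0.3358]
tool_rot: [-3.142, 0.0, 1.536]
force: [-0.6, 0.5, 0.6]
grip_width: 0.034
finger_force: 0.0
```

Call:
apply_moves(claw=[0.034,0.034,0.034,0.034,0.034,0.034,0.034,0.034,0.034,0.034,0.034,0.034,0.034,0.034,0.034,0.034,0.034,0.034,0.034,0.034], xyz=[[0,0,0],[0,0,0],[0,0,0],[0,0,0],[0,0,0],[0,0,0],[0,0,0],[0,0,0],[0,0,0],[0,0,0],[0,0,0],[0,0,0],[0,0,0],[0,0,0],[0,0,0],[0,0,0],[0,0,0],[0,0,0],[0,0,0],[0,0,0]], twist=[[0,0,0],[0,0,0],[0,0,0],[0,0,0],[0,0,0],[0,0,0],[0,0,0],[0,0,0],[0,0,0],[0,0,0],[0,0,0],[0,0,0],[0,0,0],[0,0,0],[0,0,0],[0,0,0],[0,0,0],[0,0,0],[0,0,0],[0,0,0]])

```text
clock: 21.8
position: [0.507, -0.3463, 0.3358]
tool_rot: [-3.142, 0.0, 1.536]
force: [0.3, 0.1, -0.6]
grip_width: 0.0336
finger_force: 0.0
```

```bash
python3 - <<'E'
from h import *
import copy
b0=bot.grab_frame('side')
for k in range(4): b=snap('side','s8.png'); print(np.abs(b['img'][190:280,270:390].astype(float)-b0['img'][190:280,270:390]).mean())
w=snap('wrist','w8.png')
cv2.imwrite('pics/c8.png',np.hstack([cv2.resize(w['img'][:,:,::-1],(400,300)),cv2.resize(b['img'][160:280,240:400,::-1],(400,300),interpolation=2)]))
E
```

```text
2.661141975308642
2.70141975308642
2.635462962962963
2.6723765432098765
```

View pics/c8.png

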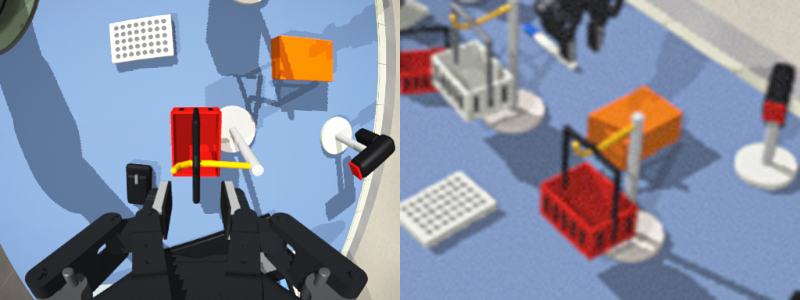

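The red basket hangs level and still, with the rod crossing at the middle of the handle. The white basket is undisturbed and the gripper is clear. I hand in.

```bash
python3 -c "
from workcell import bot
print(bot.job_done())"
```

```text
the job is handed in; nothing more can be done
None
```

I pressed the cap to the bottom and it sprang back, hung the red basket on the bare hook (level and still in the last pictures), left the white basket hanging, and handed the job in at about 22 s; no verdict was shown.

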